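# Hold the drive cover on the roller mixer for screwing

### The job

The gears of the tube roller mixer have been serviced and its white drive cover must go back on: pick the cover up off the bench by its lip, bring it upright and square onto the open gear end of the mixer so that its rim lines up with the black end wall all round (its lower edge level with the chassis underside, clear of the bench), and press it there with a steady push of about 10 newtons so that I can drive the four screws. Do not ram it or lean on the mixer with the arm, and leave the other things on the bench where they are. Finish while still holding the cover and pushing; do not let go.

Things in the scene. Friction and masses are not known exactly. Their poses are not given: they have to be found in the camera images.
- cover_center (a point): Centre of the loose white drive cover, which starts standing upright on the bench on its lower edge. x runs along its width, y points out of its open back (the side that goes against the mixer; at the start within 0.6 rad of world +y), z is up. The point lies 55.5 mm above the lower edge, half-way up the whole cover, and 13 mm from both the closed front and the back rim.
- cover_lip (a point): Centre of the cover's lip, the part to grip from above with the fingers closing along the cover's y: an upright plate 216 mm wide, 10 thick, 40 high, flush with the closed front, 71 to 111 mm above the lower edge. It is at (0, -8, +35.5) mm from cover_center, same axes. Behind the lip the flat top of the shell, 16 mm deep, lies 71 mm above the lower edge.
- drive_cover: The drive cover as a body (0.2 to 0.45 kg): a shallow moulded shell 240 mm wide (x), 26 deep (y) and 71 high with 5 mm walls, open at the back (+y), with a lip above it, 111 mm high in all. Origin at the centre of its underside, 55.5 mm below cover_center, same axes.
- mixer_seat (a point): Where cover_center must lie when the cover is fully home, 69.5 mm above the bench; the cover's axes are then along these: y points into the mixer, at right angles to its end wall (within 0.25 rad of world +y), x along the wall, z up. The wall is 13 mm ahead (+y): rigid, 240 mm wide, from 14 mm (chassis underside, on feet) to 85 mm above the bench.
- mixer: Black six-roller tube mixer with orange rollers, fixed to the bench, 240 mm wide (x), 360 long (y). Origin on the bench under its middle; mixer_seat is at (0, -193, +69.5) mm, same axes. White gears stand 14 mm out of its open end wall, 32 to 72 mm above the bench, up to 103 mm either side of the middle, and go inside the cover. Roller tops are 74 mm above the bench.
- tube_rack: white foam tube rack, 200 x 80 x 30 mm, with purple-capped blood tubes standing up to 97 mm high; body origin at the centre of its underside, long side along its x
- screwdriver: red-handled screwdriver, 190 mm long, lying on the bench; origin at its underside, long axis along its x
- screw_dish: round steel dish, 84 mm across and 16 mm high, with the four brass cover screws; origin at the centre of its underside
- specimen_cup: specimen cup with a yellow lid, 65 mm across, 68 mm high; origin at the centre of its underside
- diluent_bottle: white bottle with a blue cap, 72 mm across, 150 mm high; origin at the centre of its underside
- wipe_tub: white tub with a blue cap, 90 mm across, 130 mm high; origin at the centre of its underside
Things that resemble listed ones, but are neither listed nor needed, are in the scene too. There is more than one size of the drive_cover; the one meant has the size given above.

How it is judged (in metres and radians):
On the way, in this order (a step that is already met when the one before it is completed fails the run):
1. the cover is lifted clear of the bench in the fingers (height (world z) of drive_cover above 0.008 m and contact force between drive_cover and the fingers above 1 N and contact force between drive_cover and mixer below 0.5 N), for 0.2 s.
2. the cover is home on the mixer's end wall and pressed steadily with 5 to 16 N (x of cover_center in the frame of mixer_seat between -0.005 and 0.005 m and z of cover_center in the frame of mixer_seat between -0.005 and 0.005 m and y of cover_center in the frame of mixer_seat between -0.004 and 0.004 m and angle between the y axis of cover_center and the y axis of mixer_seat, either way round below 0.06 rad and angle between cover_center's own z axis and vertical below 0.06 rad and contact force between drive_cover and mixer between 5 and 16 N and contact force between drive_cover and the fingers above 1 N), for 1 s.
At the end, for the whole second after the job is handed in: The cover is held by the fingers, off the bench, upright and square (within 0.06 rad) on the mixer's end wall: its centre within 5 mm sideways and in height and 4 mm in depth of its home, still, and pressed against the mixer with 5 to 16 N (all of step 2 and height (world z) of drive_cover above 0.008 m and linear speed of drive_cover below 0.01 m/s); the arm keeps its last pose, push and grip.
It fails at once if the cover is rammed against the mixer (over 40 N) (contact force between drive_cover and mixer above 40 N).
It fails at once if the arm or the fingers press on the mixer (over 10 N) (contact force between any of the arm, the fingers and mixer above 10 N).
It fails at once if another thing on the bench is shifted by more than 30 mm (distance of any of tube_rack, screwdriver, screw_dish, specimen_cup, diluent_bottle, wipe_tub from where it was at the start of the episode above 0.03 m).
It also fails if it takes over 54 s, if anything falls off the work surface, if the arm or the gripper's body presses on something with over 40 N, if the wrist force passes 120 N, or if a joint passes its speed limit or range.

### The arm

A 6-joint arm with a two-finger parallel gripper is mounted at the origin on the work surface. World frame = base frame: x ahead of the robot, y to its left, z up, the work surface at z = 0. Lengths are in mm, angles in degrees, forces in N, time in s.
With the tool pointing down it reaches from about 350 to 850 mm from the base axis. Payload 8.1 kg.
Tool frame: the origin (TCP) lies midway between the tips of the shut fingers; the grasp point (between the pads) lies 19 mm behind it (r.grasp_offset is the distance from the TCP to the grasp point, in mm); z points along the fingers, x is the direction in which the jaws open and shut, and the axes are right-handed (so a half turn about z gives the same grasp; the last joint's range is limited). The gripper opens to 85 mm and grips with 20 to 120 N. Pads are 22 mm wide; open, the fingers measure 114 mm over their backs; the gripper's body (76 mm by 85 mm) begins 54 mm behind the grasp point. The pads swing forward as they close: fully open they stand 13 mm farther back than shut.
Start: joints at [-69.408, 7.471, 85.268, -0, 87.261, -4.893], TCP at [258.186, -541.614, 231.292] pointing down, gripper open.
Joint ranges: [-169.43, 169.43], [-51.17, 129.36], [1.28, 143.12], [-76.62, 256.62], [0, 156.53], [-152.29, 152.29]. Speed limits (degrees/s): [136.94, 136.94, 159.86, 180, 180, 180].

### API

Orientations are given as [roll, pitch, yaw] about the fixed x, y, z axes, in that order (R = Rz(yaw) Ry(pitch) Rx(roll)).
In Python, from bench import r, optics, hand_in gives the robot as it stands.
- The arm moves only by the shell command python3 -m pendant 'ROWS' [FORCE]. ROWS is JSON, a list of rows, each a list of 5 numbers: the opening, from 0 (shut) to 1 (fully open), then the shift along the tool's x, y, z in mm, then the turn about the tool's z in degrees. A call has 1 to 10 rows; each row shifts and turns the commanded pose from where the row before left it, along the tool's axes as they then stand; what a row does not reach is not made up. A row lasts 1/10 s, in which the tool goes at most 50 mm and 8.59 degrees, less where a joint would pass 70% of its speed; a pose out of reach is approached as far as the arm can. A call with a gripper value outside its range is refused whole. The fingers move at their own pace and stop on an object; FORCE is the grip in N (left out, the last holds). Time passes only in rows, so rows that do not move let the fingers close. It gives the time, the measured TCP pose, the force and the opening at its end, in the units of the state.
- r.sense(): the state, without advancing time (a new reading comes with each control period).
- optics.snapshot(name): name is "scene" or "side" or "wrist"; returns (picture, depth): 480x640x3 uint8, blue, green, red; 480x640 float32, mm along the optical axis (not along the pixel's ray), 0 where there is no reading.
- optics.camera_params(name): a dict with "camera_matrix" (3x3 intrinsics, pixels), "eye" and "orientation" of the camera in the world. Camera axes: x right, y down, z forward; pixel columns grow to the right and rows downward; lengths in mm; the calibration is good to about 2 mm. The wrist camera is an equidistant fisheye: a pixel r from the principal point sees the ray r / f radians off the axis. A picture is of the moment at which its call begins: read the wrist's pose just before it. camera_params takes no time and is no camera call; for the wrist camera it gives the pose at the moment of the call.
- hand_in(): hands the job in, once; it reports no verdict.
Trained networks look in the newest picture that a camera, given by its name, has taken for a name from the list of things; names that differ only in an ending like _2 or _b are one class to them, and where a whole thing is asked for, a point or a joint stands for the part that bears it (a point fixed in the world has none). Each returns a list of dicts, best first, with "score" (0 to 1); they miss things now and then, are a little off and sometimes report something else, mostly with a low value. They report only what shows in the picture. A call takes as long as a camera call. They do not tell look-alikes from the thing itself.
- optics.search_frame(camera, query): "at" ([x, y, z] in mm, in world coordinates, good to about 4 mm: the middle of the surface that is visible of it).
The state is a dict: "time": time; "joint_pos": joint angles; "qd": joint speeds; "joint_efforts": joint torques, N m; "tool_pos": TCP position; "tcp_rot": TCP orientation; "ft_force": force on the tool from outside, world axes, zero at the start; "wrist_torque": the same for the moment, N m; "finger_gap": finger opening in mm.
Only numpy, scipy, OpenCV 4.12 (cv2) and the standard library are available. Lean on these libraries where they do the work, as an engineer would, in place of code of your own. Each camera call takes 0.05 s, during which the arm holds its last target. There are 200 camera calls.

## Working session

There is one attempt and no reset: what is moved stays moved. The work goes in short steps, Python scripts to look and compute and a shell command to move; the robot and the scene stay as the last step left them, time stands still between calls to the robot, and variables do not carry over. Pictures are saved under pics/ and viewed, about 8 in all and at most 12, crops included, and the job is handed in when it is done.

```bash
mkdir -p pics; ls
cat > h.py <<'E'
import numpy as np, cv2
from scipy.spatial.transform import Rotation as R
from bench import r, optics, hand_in
def cam(n):
    p=optics.camera_params(n); o=np.array(p['orientation'],float)
    M=o if o.shape==(3,3) else R.from_euler('xyz',o,degrees=True).as_matrix()
    return np.array(p['camera_matrix']),np.array(p['eye']),M
def cloud(n,d):
    K,e,M=cam(n); v,u=np.mgrid[0:480,0:640]
    P=np.stack([(u-K[0,2])/K[0,0]*d,(v-K[1,2])/K[1,1]*d,d],-1)
    W=P@M.T+e; W[d==0]=np.nan; return W
E
python3 - <<'E'
from h import *
for n in('scene','side'):
    im,d=optics.snapshot(n); cv2.imwrite(f'pics/{n}0.png',im); np.save(f'{n}0.npy',d)
    p=optics.camera_params(n); print(n,p)
    for q in('drive_cover','cover_lip','mixer','tube_rack','specimen_cup','diluent_bottle','wipe_tub','screw_dish','screwdriver'):
        print(q,[(np.round(x['at']).tolist(),round(x['score'],2)) for x in optics.search_frame(n,q)])
print(r.sense())
E
```

```text
pics
scene {'camera_matrix': array([[476.93199814,   0.        , 318.58399072],
       [  0.        , 476.93199814, 241.23024869],
       [  0.        ,   0.        ,   1.        ]]), 'eye': array([1289.61840917,  334.12941239, 1217.51462359]), 'orientation': array([-140.68363985,   -0.65157789,  119.02770636])}
drive_cover [([630.0, -528.0, 52.0], 0.98), ([280.0, 244.0, 4.0], 0.42)]
cover_lip [([628.0, -530.0, 48.0], 0.7), ([467.0, -82.0, 68.0], 0.67)]
mixer [([587.0, 301.0, 66.0], 0.83)]
tube_rack [([552.0, -368.0, 27.0], 0.71), ([419.0, -512.0, 88.0], 0.53)]
specimen_cup [([283.0, 353.0, 69.0], 0.7)]
diluent_bottle [([419.0, -512.0, 90.0], 0.97)]
wipe_tub [([280.0, -313.0, 95.0], 0.89)]
screw_dish [([280.0, 244.0, 5.0], 0.85)]
screwdriver [([793.0, -131.0, 25.0], 0.66)]
side {'camera_matrix': array([[591.21204452,   0.        , 319.40273777],
       [  0.        , 591.21204452, 235.05193622],
       [  0.        ,   0.        ,   1.        ]]), 'eye': array([  384.86717465, -1289.22812662,  1219.74603392]), 'orientation': array([-133.99437025,   -1.07306452,   -2.7681226 ])}
drive
[... 470 characters left out ...]
70.0, -143.0, 22.0], 0.53)]
{'time': 1.0, 'joint_pos': array([-6.94094706e+01,  7.47162403e+00,  8.52675399e+01,  3.57052997e-04,
        8.72617258e+01, -4.89413193e+00]), 'qd': array([ 0.08454508, -0.07199628, -0.09940085, -0.03902108,  0.02608392,
       -0.03381827]), 'joint_efforts': array([-1.46138242e-03, -5.69335449e+01, -5.00877428e+01, -4.34101767e-04,
        9.32275325e-04, -4.05099945e-05]), 'tool_pos': array([ 258.17478682, -541.61727781,  231.28994023]), 'tcp_rot': array([-1.79999569e+02,  8.56071784e-04, -6.45153557e+01]), 'ft_force': array([-0.96111659,  0.32628301,  0.24419653]), 'wrist_torque': array([ 0.00816134, -0.00011134,  0.01659687]), 'finger_gap': 85.6319508454068}
```

View pics/scene0.png

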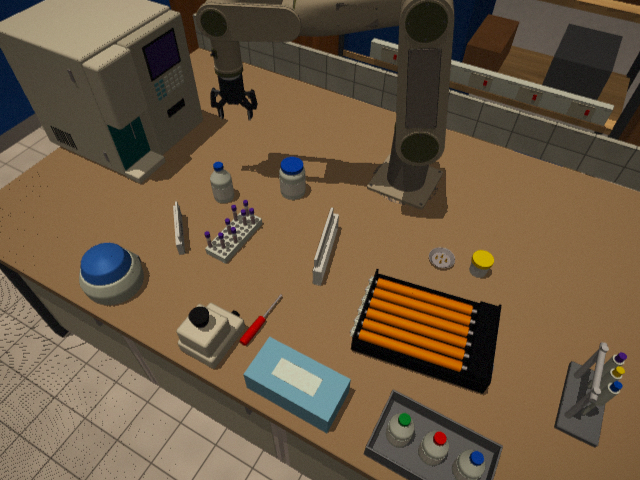

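View pics/side0.png

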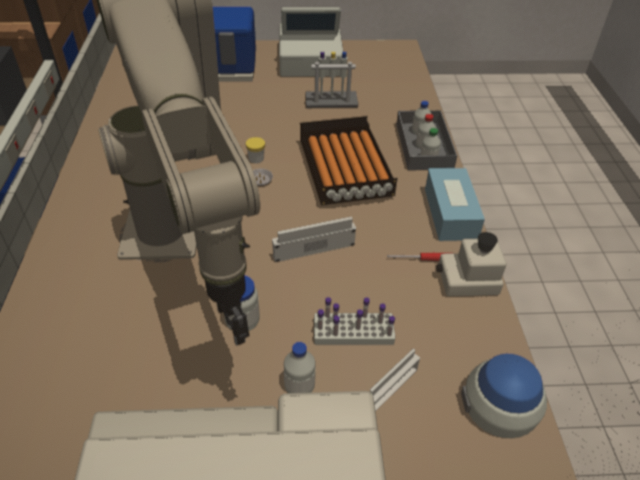

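Run:
```python
from h import *
out=[]
for n,c in (('side',(314,238)),('side',(395,380)),('scene',(326,246)),('scene',(180,228))):
    im=cv2.imread(f'pics/{n}0.png'); u,v=c; out.append(cv2.resize(im[v-37:v+38,u-50:u+50],(400,300),interpolation=cv2.INTER_CUBIC))
cv2.imwrite('pics/crop.png',np.vstack([np.hstack(out[:2]),np.hstack(out[2:])]))
Ws=[cloud(n,np.load(n+'0.npy')).reshape(-1,3) for n in('scene','side')]
for nm,c,rad in(('A',(457,-95),150),('B',(620,-540),130)):
  for n,W in zip(('scene','side'),Ws):
    P=W[(np.hypot(W[:,0]-c[0],W[:,1]-c[1])<rad)&(W[:,2]>15)&(W[:,2]<140)]
    box=cv2.minAreaRect(P[:,:2].astype(np.float32))
    print(nm,n,len(P),box,'zpct',np.percentile(P[:,2],[1,25,50,75,95,99]).round())
    T=P[P[:,2]>P[:,2].max()-12]; print(' top',cv2.minAreaRect(T[:,:2].astype(np.float32)),T.mean(0).round(1), T[:,2].max())
for n,W in zip(('scene','side'),Ws):
    P=W[(np.abs(W[:,0]-575)<230)&(np.abs(W[:,1]-280)<250)&(W[:,2]>50)&(W[:,2]<110)&(W[:,0]>370)]
    print('mixer',n,len(P),cv2.minAreaRect(P[:,:2].astype(np.float32)),np.percentile(P[:,2],[50,95,99]))
```

```text
A scene 744 ((450.58074951171875, -90.8532943725586), (246.87998962402344, 27.454055786132812), 14.835570335388184) zpct [ 21.  69.  72. 104. 112. 114.]
 top ((454.55133056640625, -97.60305786132812), (213.7189178466797, 10.605474472045898), 15.057042121887207) [461.  -95.3 109.9] 115.66328623799382
A side 2083 ((450.7958068847656, -97.48555755615234), (241.18910217285156, 36.68673324584961), 13.816765785217285) zpct [ 16.  41.  66.  90. 108. 111.]
 top ((451.368408203125, -102.02308654785156), (213.91746520996094, 16.9343204498291), 15.239712715148926) [ 445.8 -104.2  108. ] 115.9316351133109
B scene 469 ((619.5307006835938, -519.7500610351562), (219.96095275878906, 119.75939178466797), 79.44764709472656) zpct [17. 36. 51. 73. 84. 98.]
 top ((623.9007568359375, -417.1222839355469), (16.530323028564453, 12.540886878967285), 14.027350425720215) [ 623.9 -416.2   96.3] 100.71713797325265
B side 1108 ((616.9808349609375, -513.4843139648438), (206.09402465820312, 129.83660888671875), 88.97069549560547) zpct [16. 45. 51. 73. 81. 95.]
 top ((621.2246704101562, -419.0429992675781), (17.519084930419922, 12.73485279083252), 81.57403564453125) [ 621.2 -419.4   93.7] 98.3552417690471
mixer scene 10063 ((630.547119140625, 304.10516357421875), (372.9341735839844, 401.5322265625), 8.29133129119873) [70.17399889 83.46055739 86.17209993]
mixer side 4894 ((632.1826171875, 295.02130126953125), (371.9526062011719, 394.6614990234375), 9.203442573547363) [68.68561732 81.69472281 85.50669183]
```

View pics/crop.png

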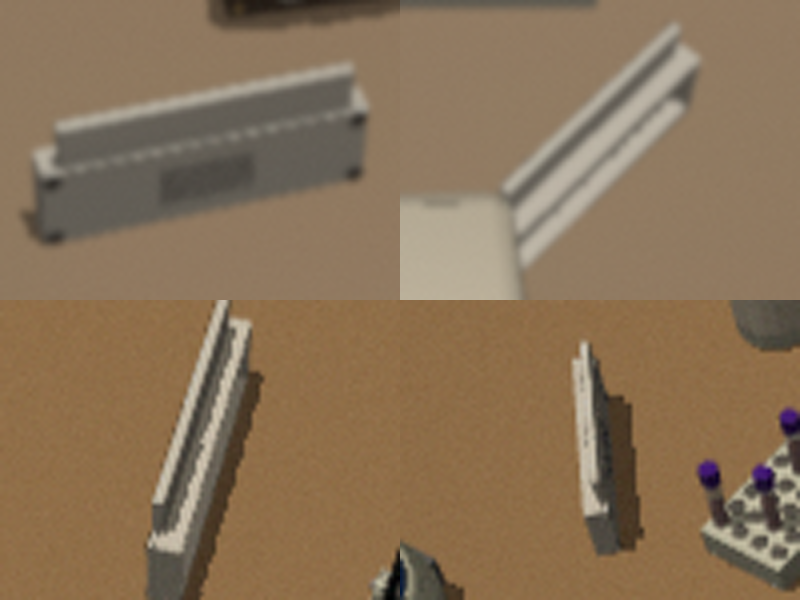

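Two candidates: A at side (314,238)/scene (326,246), and B at side (395,380)/scene (180,228). A measures about 241 x 111 mm (lip 214 mm wide) and its closed front faces -y. B is only about 85 mm high. So A is the cover meant, and the crop confirms it. Next I refine the lip and the mixer wall.

Run:
```python
from h import *
Ws=[cloud(n,np.load(n+'0.npy')).reshape(-1,3) for n in('scene','side')]
for n,W in zip(('scene','side'),Ws):
    L=W[(np.hypot(W[:,0]-453,W[:,1]+97)<140)&(W[:,2]>78)&(W[:,2]<140)]
    b=cv2.fitLine(L[:,:2].astype(np.float32),cv2.DIST_HUBER,0,.01,.01).ravel(); y=np.arctan2(b[1],b[0]); 
    c,s=np.cos(y),np.sin(y); a=L[:,:2]@[c,s]; t=L[:,:2]@[-s,c]
    print(n,'lip yaw',np.degrees(y),'along',np.percentile(a,[.5,99.5]),'perp',np.percentile(t,[2,50,98]),'cov ctr along',np.mean(np.percentile(a,[.5,99.5])))
    for z0 in(60,76):
        P=W[(W[:,0]>400)&(W[:,0]<740)&(W[:,1]>60)&(W[:,1]<500)&(W[:,2]>z0)&(W[:,2]<95)]
        # drop blue box/others: keep within reach of mixer component
        P=P[(P[:,0]-560)*np.cos(np.radians(8))+(P[:,1]-275)*np.sin(np.radians(8))<150]
        print(' mixer',z0,len(P),cv2.minAreaRect(P[:,:2].astype(np.float32)))
        fr=[]
        for x in range(440,660,10):
            Q=P[np.abs(P[:,0]-x)<5]
            if len(Q)>3: fr.append((x,np.percentile(Q[:,1],2)))
        print(np.round(fr).astype(int).tolist())
```

```text
scene lip yaw 14.753838 along [308.35213079 521.17366221] perp [-214.90748151 -207.79242054 -204.49380969] cov ctr along 414.7628964983306
 mixer 60 8499 ((569.4124755859375, 284.9095764160156), (243.67391967773438, 378.8411560058594), 9.15184497833252)
[[440, 313], [450, 253], [460, 197], [470, 145], [480, 106], [490, 100], [500, 99], [510, 93], [520, 97], [530, 106], [540, 101], [550, 100], [560, 108], [570, 113], [580, 106], [590, 105], [600, 119], [610, 111], [620, 110], [630, 118], [640, 123], [650, 117]]
 mixer 76 2121 ((570.0319213867188, 287.1566467285156), (240.19618225097656, 366.70684814453125), 8.968677520751953)
[[440, 395], [450, 396], [460, 398], [470, 322], [480, 95], [490, 97], [500, 98], [510, 98], [520, 101], [530, 104], [540, 107], [550, 104], [560, 107], [570, 109], [580, 111], [590, 113], [600, 114], [610, 116], [620, 117], [630, 119], [640, 122], [650, 120]]
side lip yaw 15.143922 along [302.80626723 516.3138926 ] perp [-224.03365636 -218.71784621 -210.29194666] cov ctr along 409.56007991466504
 mixer 60 4109 ((567.69384765625, 284.33050537109375), (241.09165954589844, 390.5909423828125), 9.20334529876709)
[[440, 312], [450, 255], [460, 191], [470, 126], [480, 88], [490, 91], [500, 84], [510, 83], [520, 92], [530, 96], [540, 91], [550, 91], [560, 101], [570, 100], [580, 96], [590, 104], [600, 107], [610, 103], [620, 102], [630, 112], [640, 111], [650, 105]]
 mixer 76 901 ((566.6459350585938, 286.5802917480469), (240.6422576904297, 374.3652038574219), 9.478005409240723)
[[440, 387], [450, 389], [460, 374], [470, 304], [480, 89], [490, 91], [500, 89], [510, 92], [520, 96], [530, 96], [540, 96], [550, 99], [560, 100], [570, 101], [580, 104], [590, 104], [600, 108], [610, 105], [620, 110], [630, 109], [640, 112], [650, 115]]
```

```bash
python3 -m pendant '[[1,0,0,0,5.25],[1,0,0,0,5.25],[1,-27,-21.6,0,0],[1,-27,-21.6,0,0],[1,-27,-21.6,0,0],[1,-27,-21.6,0,0],[1,-27,-21.6,0,0],[1,-27,-21.6,0,0],[1,-27,-21.6,0,0],[1,-27,-21.6,0,0]]' 40; python3 -m pendant '[[1,-27,-21.6,0,0],[1,-27,-21.6,0,0],[1,-27,-21.6,0,0],[1,-27,-21.6,10,0],[1,-27,-21.6,15,0],[1,-26,-22,15,0],[1,0,0,0,0],[1,0,0,0,0]]'
python3 - <<'E'
from h import *
print(r.sense()['tool_pos'],r.sense()['tcp_rot'])
p=optics.camera_params('wrist'); print(p)
im,d=optics.snapshot('wrist'); cv2.imwrite('pics/w1.png',im); np.save('w1.npy',d)
E
```

```text
time: 2.0
tool_pos: [369.6, -287.0, 231.5]
tcp_rot: [-180.0, -0.0, -75.0]
ft_force: [0.8, -0.4, -0.5]
finger_gap: 85.5
time: 2.8
tool_pos: [453.1, -98.5, 191.0]
tcp_rot: [179.9, 0.0, -74.9]
ft_force: [0.2, -0.0, 0.0]
finger_gap: 85.5
[453.07171404 -98.52719243 191.01751888] [ 1.79949797e+02  9.16242592e-03 -7.48889820e+01]
{'camera_matrix': array([[371.64829954,   0.        , 323.10540218],
       [  0.        , 371.64829954, 231.49707321],
       [  0.        ,   0.        ,   1.        ]]), 'eye': array([520.18902538, -79.83147699, 333.29290697]), 'orientation': array([ 1.63936354e+02,  2.77835156e-02, -7.49091140e+01])}
```

View pics/w1.png

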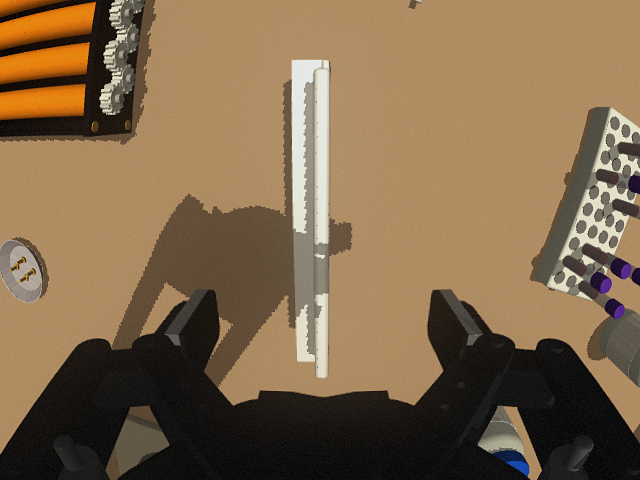

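The wrist view shows the lip (column 322, rows 65–378) centred and parallel between the fingers, with the mixer gears at upper left (115,60). I'll locate both with the fisheye model.

```bash
cat >> h.py <<'E'
def wcloud(d,par=None):
    K,e,M=cam('wrist'); v,u=np.mgrid[0:480,0:640]
    dx=(u-K[0,2])/K[0,0]; dy=(v-K[1,2])/K[1,1]; th=np.hypot(dx,dy)+1e-9; s=np.sin(th)/th
    ray=np.stack([dx*s,dy*s,np.cos(th)],-1); ray/=ray[...,2:]
    W=(ray*d[...,None])@M.T+e; W[d==0]=np.nan; return W
E
python3 - <<'E'
from h import *
W=wcloud(np.load('w1.npy')).reshape(-1,3); V=W
L=V[(np.hypot(V[:,0]-453,V[:,1]+97)<140)&(V[:,2]>100)&(V[:,2]<125)]
print(len(L),cv2.minAreaRect(L[:,:2].astype(np.float32)),np.percentile(L[:,2],[5,50,95]))
P=V[(V[:,0]>400)&(V[:,0]<740)&(V[:,1]>60)&(V[:,2]>78)&(V[:,2]<95)]
print('wall',len(P))
for x in range(460,720,15):
    Q=P[np.abs(P[:,0]-x)<6]
    if len(Q)>3: print(x,np.percentile(Q[:,1],[2,50]).round(1),end=' ')
P=V[(V[:,0]>400)&(V[:,0]<740)&(V[:,1]>60)&(V[:,2]>30)&(V[:,2]<95)]
c,s=np.cos(np.radians(9.1)),np.sin(np.radians(9.1)); print('\nalong min',np.percentile(P[:,:2]@[c,s],[.2,1,99,99.8]))
E
```

```text
4716 ((451.47637939453125, -97.59152221679688), (214.37838745117188, 10.08543586730957), 14.934924125671387) [108.94998462 110.88379478 112.1924261 ]
wall 1535
475 [92.3 93.9] 490 [92.9 96. ] 505 [95.9 98.4] 520 [ 98.5 100.7] 535 [100.8 103.2] 550 [103.3 105.7] 565 [105.2 107.9] 580 [107.6 110.1] 
along min [486.73697429 487.60026781 614.80829292 619.11773497]
```

```bash
python3 -m pendant '[[1,-1.3,1.3,20,0],[1,0,0,25,0],[1,0,0,25,0],[1,0,0,20,0],[1,0,0,14,0],[1,0,0,10,0],[1,0,0,0,0]]' 70; python3 -m pendant '[[0,0,0,0,0],[0,0,0,0,0],[0,0,0,0,0],[0,0,0,0,0],[0,0,0,0,0],[0,0,0,0,0],[0,0,0,0,0],[0,0,0,0,0]]'
python3 -c "
from h import *
print(r.sense()['tool_pos'],r.sense()['tcp_rot'],r.sense()['wrist_torque'])
im,d=optics.snapshot('wrist'); cv2.imwrite('pics/w2.png',im); np.save('w2.npy',d)
W=wcloud(d).reshape(-1,3)
L=W[(np.hypot(W[:,0]-453,W[:,1]+97)<140)&(W[:,2]>100)&(W[:,2]<118)]
print(cv2.minAreaRect(L[:,:2].astype(np.float32)),np.percentile(L[:,2],[5,50,95]))"
```

```text
time: 3.55
tool_pos: [450.9, -98.6, 76.5]
tcp_rot: [179.9, 0.0, -75.1]
ft_force: [-0.1, -0.8, 0.7]
finger_gap: 85.4
time: 4.35
tool_pos: [452.0, -98.2, 77.7]
tcp_rot: [-180.0, -0.0, -75.0]
ft_force: [-1.4, 1.3, 5.5]
finger_gap: 8.9
[451.96203233 -98.2496191   77.73918034] [-1.79963452e+02 -1.69112929e-02 -7.50090633e+01] [ 0.25659719  0.14729371 -0.03472565]
((487.23626708984375, -82.76178741455078), (135.52139282226562, 41.70055389404297), 24.475881576538086) [107.21212081 110.37358734 114.11312194]
```

```bash
python3 -m pendant '[[0,0,0,-3,0],[0,0,0,-6,0],[0,0,0,-10,0],[0,0,0,-11,0],[0,0,0,0,0],[0,0,0,0,0],[0,0,0,0,2.9],[0,0,0,0,2.9],[0,0,0,0,0]]';  python3 -m pendant '[[0,-6,-9,0,0],[0,-12,-17.7,0,0],[0,-12,-17.7,0,0],[0,-13,-19,0,0],[0,-13,-19,0,0],[0,-13,-19,0,0],[0,-13,-19,0,0],[0,-13,-19,0,0],[0,-13,-19,0,0],[0,-13.3,-18.3,0,0]]';  python3 -m pendant '[[0,0,0,0,0],[0,0,0,0,0],[0,0,0,0,0]]'
python3 - <<'E'
from h import *
print(r.sense())
for n in('scene','side','wrist'):
    im,d=optics.snapshot(n); cv2.imwrite(f'pics/{n}3.png',im); np.save(n+'3.npy',d)
a=cv2.imread('pics/scene3.png'); b=cv2.imread('pics/side3.png');w=cv2.imread('pics/wrist3.png')
z=lambda i,u,v:cv2.resize(i[v-75:v+75,u-100:u+100],(400,300),interpolation=cv2.INTER_CUBIC)
cv2.imwrite('pics/m3.png',np.vstack([np.hstack([z(a,370,270),z(b,350,190)]),np.hstack([cv2.resize(w,(400,300)),cv2.resize(a,(400,300))])]))
E
```

```text
time: 5.3
tool_pos: [451.2, -98.1, 106.8]
tcp_rot: [180.0, 0.0, -80.9]
ft_force: [-0.8, -0.3, -4.0]
finger_gap: 9.1
time: 6.3
tool_pos: [607.6, 51.3, 106.7]
tcp_rot: [180.0, 0.0, -80.7]
ft_force: [-0.4, -0.2, -3.8]
finger_gap: 9.0
time: 6.6
tool_pos: [606.1, 49.6, 106.7]
tcp_rot: [179.9, 0.0, -80.8]
ft_force: [-0.6, 0.6, -4.7]
finger_gap: 8.9
{'time': 6.6, 'joint_pos': array([-1.41459199e-01,  1.38980095e+01,  9.13373834e+01, -9.80237210e-03,
        7.48293400e+01,  8.06480588e+01]), 'qd': array([-0.55304793, -0.66402118,  0.3962061 ,  0.07365069,  0.02012905,
        0.1756161 ]), 'joint_efforts': array([ 5.28528672e-01, -6.19178653e+01, -4.95461583e+01,  6.15012436e-02,
       -3.81375337e-02, -3.48880611e-03]), 'tool_pos': array([606.13081285,  49.64342268, 106.73439113]), 'tcp_rot': array([ 1.79934590e+02,  1.18686629e-03, -8.07869481e+01]), 'ft_force': array([-0.56123829,  0.55635651, -4.72703845]), 'wrist_torque': array([-0.04709134,  0.02705756,  0.03697767]), 'finger_gap': 8.896199521142742}
```

View pics/m3.png

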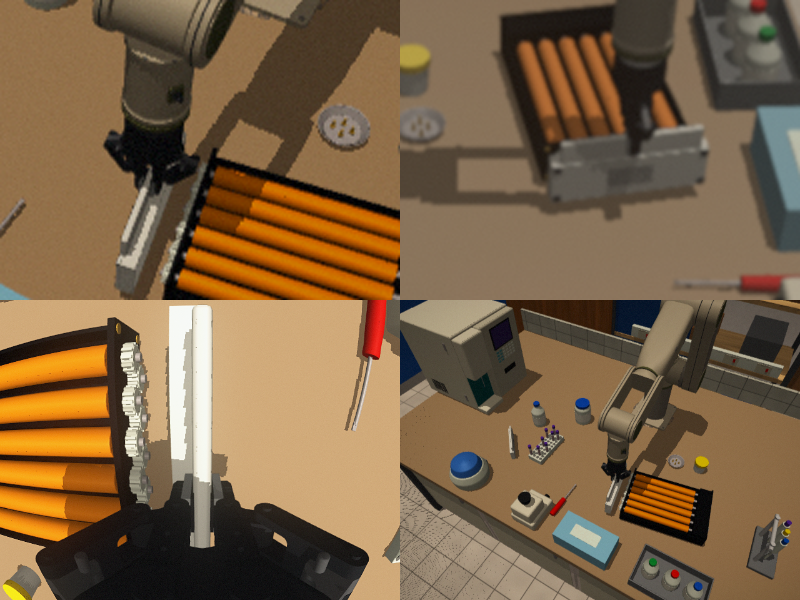

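The cover is held upright about 40 mm off the wall. The wrist view (lower left) shows the far ends of both the cover (180,310) and the wall (120,320), so I measure their relative pose there.

Run:
```python
from h import *
def fit(P):
    b=cv2.fitLine(P[:,:2].astype(np.float32),cv2.DIST_HUBER,0,.01,.01).ravel(); y=np.degrees(np.arctan2(b[1],b[0])); return (y+90)%180-90
W=wcloud(np.load('wrist3.npy')).reshape(-1,3); V=W[~np.isnan(W[:,0])]
g=np.radians(9.2);c,s=np.cos(g),np.sin(g); F=np.c_[V[:,0]*c+V[:,1]*s,-V[:,0]*s+V[:,1]*c,V[:,2]]
print('tcp frame',606.1*c+49.6*s,-606.1*s+49.6*c)
tp=-606.1*s+49.6*c
lip=(F[:,2]>130)&(F[:,2]<150)&(abs(F[:,1]-tp)<12)&(F[:,0]>620)
print('lip yaw',fit(V[lip]),'end',np.percentile(F[lip,0],[99,99.8]),'perp',np.percentile(F[lip,1],[1,50,99]),'z',np.percentile(F[lip,2],[5,50,95]))
sh=(F[:,2]>92)&(F[:,2]<108)&(F[:,1]>tp+4)&(F[:,1]<tp+30)&(F[:,0]>620)
print('shell top',sh.sum(),'end',np.percentile(F[sh,0],[99,99.8]),'perp',np.percentile(F[sh,1],[1,99]),'z',np.median(F[sh,2]))
wl=(F[:,2]>79)&(F[:,2]<92)&(F[:,1]>tp+45)&(F[:,1]<tp+100)&(F[:,0]>480)
wf=wl&(F[:,1]<tp+85)
print('wall',wl.sum(),'end',np.percentile(F[wl,0],[.2,1,99,99.8]),'z',np.median(F[wl,2]))
E=[]
for x in range(600,728,8):
    Q=F[wl&(abs(F[:,0]-x)<4)]
    if len(Q)>5: E.append((x,np.percentile(Q[:,1],3)))
E=np.array(E);print(E.round(1).tolist(),'slope deg',np.degrees(np.polyfit(E[:,0],E[:,1],1)[0]))
for n in('scene','side'):
    V=cloud(n,np.load(n+'3.npy')).reshape(-1,3);F=np.c_[V[:,0]*c+V[:,1]*s,-V[:,0]*s+V[:,1]*c,V[:,2]]
    A=(F[:,2]>35)&(F[:,2]<97)&(abs(F[:,1]-tp-5)<26)&(abs(F[:,0]-606)<160); B=(F[:,2]>40)&(F[:,2]<95)&(F[:,1]>tp+50)&(F[:,1]<tp+400)&(abs(F[:,0]-606)<160)
    print(n,'cover ends',np.percentile(F[A,0],[.5,1,99,99.5]),'mixer ends',np.percentile(F[B,0],[.3,1,99,99.7]),np.percentile(F[A,1],[1,99])-tp)
```

```text
tcp frame 606.2333971702529 -47.9420291124009
lip yaw 9.164925 end [711.6694519  712.97757467] perp [-52.77280586 -47.81519387 -43.01188452] z [137.67072605 139.71911014 140.92938784]
shell top 8952 end [724.55698223 725.29644337] perp [-41.09653502 -26.82130359] z 100.10724490185729
wall 4830 end [537.53670154 541.86889921 724.86485173 725.96063153] z 84.66333434907462
[[600.0, 16.2], [608.0, 15.9], [616.0, 15.8], [624.0, 16.1], [632.0, 16.1], [640.0, 15.8], [648.0, 15.8], [656.0, 16.0], [664.0, 15.9], [672.0, 15.9], [680.0, 15.7], [688.0, 15.8], [696.0, 15.8], [704.0, 15.7], [712.0, 15.7], [720.0, 15.3]] slope deg -0.22757707714988495
scene cover ends [489.21014073 490.07264615 728.2897059  728.32450451] mixer ends [487.10687406 488.71223094 728.28578141 729.11957728] [-4.72315615 20.17376723]
side cover ends [485.45019059 485.86228804 723.047616   724.69787809] mixer ends [485.39013433 486.15660203 723.84406485 726.3687041 ] [-14.71554113  13.28608443]
```

```bash
python3 -m pendant '[[0,0,-0.4,5,0],[0,0,0,6,0],[0,0,0,4,0],[0,0,0,0,0],[0,-6,0,0,0],[0,-8,0,0,0],[0,-8,0,0,0],[0,-7,0,0,0],[0,-4,0,0,0],[0,-2,0,0,0]]';  python3 -m pendant '[[0,-1,0,0,0],[0,-1,0,0,0],[0,-1,0,0,0],[0,0,0,0,0],[0,0,0,0,0]]'
```

```text
time: 7.75
tool_pos: [601.4, 85.1, 92.4]
tcp_rot: [-180.0, -0.0, -80.8]
ft_force: [-0.3, -0.5, -3.2]
finger_gap: 9.1
time: 8.25
tool_pos: [601.0, 87.2, 92.3]
tcp_rot: [180.0, -0.0, -80.8]
ft_force: [-0.2, -0.2, -3.0]
finger_gap: 9.1
```

```bash
python3 -m pendant '[[0,-0.7,0,0.6,0],[0,-0.7,0,0,0],[0,-0.6,0,0,0],[0,0,0,0,0]]';  python3 -m pendant '[[0,-0.5,0,0,0],[0,-0.5,0,0,0],[0,0,0,0,0]]'; python3 -m pendant '[[0,-0.5,0,0,0],[0,0,0,0,0]]'
```

```text
time: 8.65
tool_pos: [600.7, 89.4, 91.7]
tcp_rot: [180.0, 0.0, -80.8]
ft_force: [0.3, 0.5, -4.2]
finger_gap: 9.2
time: 8.95
tool_pos: [600.5, 90.4, 91.7]
tcp_rot: [-180.0, 0.0, -80.8]
ft_force: [0.8, -0.0, -4.2]
finger_gap: 8.9
time: 9.15
tool_pos: [600.4, 90.8, 91.7]
tcp_rot: [180.0, 0.0, -80.8]
ft_force: [0.3, -0.0, -3.5]
finger_gap: 8.8
```

```bash
for i in 1 2; do :; done; python3 -m pendant '[[0,-0.5,0,0,0],[0,0,0,0,0]]'; python3 -m pendant '[[0,-0.5,0,0,0],[0,0,0,0,0]]'
```

```text
time: 9.35
tool_pos: [600.4, 91.3, 91.7]
tcp_rot: [-180.0, 0.0, -80.8]
ft_force: [-0.5, 0.6, -3.6]
finger_gap: 9.2
time: 9.55
tool_pos: [600.3, 91.8, 91.7]
tcp_rot: [180.0, -0.0, -80.8]
ft_force: [-0.1, -0.9, -4.3]
finger_gap: 9.0
```

```bash
python3 -m pendant '[[0,-0.3,0,0,0],[0,0,0,0,0]]'; python3 -m pendant '[[0,-0.3,0,0,0],[0,0,0,0,0]]'
```

```text
time: 9.75
tool_pos: [600.3, 91.9, 91.7]
tcp_rot: [-180.0, -0.0, -80.8]
ft_force: [-0.9, -0.9, -4.2]
finger_gap: 8.8
time: 9.95
tool_pos: [600.3, 91.9, 91.7]
tcp_rot: [-180.0, -0.0, -80.8]
ft_force: [0.5, -3.1, -3.6]
finger_gap: 9.0
```

```bash
python3 -m pendant '[[0,-0.3,0,0,0],[0,0,0,0,0]]'
```

```text
time: 10.15
tool_pos: [600.3, 92.0, 91.7]
tcp_rot: [180.0, -0.1, -80.8]
ft_force: [0.2, -4.2, -3.1]
finger_gap: 9.2
```

```bash
python3 -m pendant '[[0,-0.3,0,0,0],[0,-0.2,0,0,0],[0,0,0,0,0],[0,0,0,0,0]]'; python3 -m pendant '[[0,-0.2,0,0,0],[0,0,0,0,0],[0,0,0,0,0]]'
```

```text
time: 10.55
tool_pos: [600.3, 92.0, 91.8]
tcp_rot: [180.0, -0.1, -80.8]
ft_force: [0.4, -7.0, -3.3]
finger_gap: 8.9
time: 10.85
tool_pos: [600.3, 92.0, 91.8]
tcp_rot: [-180.0, -0.1, -80.8]
ft_force: [0.7, -7.8, -3.9]
finger_gap: 8.7
```

```bash
python3 -m pendant '[[0,-0.2,0,0,0],[0,-0.2,0,0,0],[0,0,0,0,0],[0,0,0,0,0],[0,0,0,0,0]]'
python3 - <<'E'
from h import *
ims={}
for n in('scene','side','wrist'):
    im,d=optics.snapshot(n); ims[n]=im; np.save(n+'4.npy',d)
a,b,w=ims['scene'],ims['side'],ims['wrist']
z=lambda i,u,v:cv2.resize(i[v-75:v+75,u-100:u+100],(400,300),interpolation=cv2.INTER_CUBIC)
cv2.imwrite('pics/m4.png',np.vstack([np.hstack([z(a,370,270),z(b,350,190)]),cv2.resize(w[:240],(800,300))]))
g=np.radians(9.2);c,s=np.cos(g),np.sin(g); t=r.sense(); p=t['tool_pos']; tp=-p[0]*s+p[1]*c; print(tp,t['ft_force'],t['wrist_torque'],t['tcp_rot'])
fr=lambda V:np.c_[V[:,0]*c+V[:,1]*s,-V[:,0]*s+V[:,1]*c,V[:,2]]
F=fr(wcloud(np.load('wrist4.npy')).reshape(-1,3))
lip=(F[:,2]>115)&(F[:,2]<135)&(abs(F[:,1]-tp)<12)&(F[:,0]>620)
sh=(F[:,2]>78)&(F[:,2]<95)&(F[:,1]>tp+6)&(F[:,1]<tp+19)&(F[:,0]>620)
wl=(F[:,2]>78)&(F[:,2]<92)&(F[:,1]>tp+23)&(F[:,1]<tp+33)&(F[:,0]>620)
for k,m in(('lip',lip),('shell',sh),('wall',wl)):
    Q=F[m]; print(k,len(Q),'end',np.percentile(Q[:,0],[99,99.8]),'perp',np.percentile(Q[:,1],[1,50,99])-tp,'z',np.median(Q[:,2]),'yaw',np.degrees(np.polyfit(Q[:,0],Q[:,1],1)[0]))
F=fr(cloud('side',np.load('side4.npy')).reshape(-1,3))
Q=F[(abs(F[:,1]-tp)<30)&(abs(F[:,0]-606)<130)&(F[:,2]>22)&(F[:,2]<75)]; print('front face tilt: dperp/dz deg',np.degrees(np.polyfit(Q[:,2],Q[:,1],1)[0]),'ends',np.percentile(Q[:,0],[.5,99.5]))
E
```

```text
time: 11.35
tool_pos: [600.3, 92.0, 91.8]
tcp_rot: [-180.0, -0.1, -80.9]
ft_force: [0.5, -10.0, -3.1]
finger_gap: 9.3
-5.083497119303317 [ 0.83118725 -9.93202264 -2.89082419] [-1.55720358 -0.10570151  0.02759743] [-1.79996151e+02 -1.35605451e-01 -8.08486063e+01]
lip 9610 end [712.52477686 713.68626965] perp [-4.45533647  0.54971341  5.34899789] z 124.32103728050382 yaw -0.0022500834258786058
shell 7441 end [725.43079218 726.32604242] perp [ 7.14119049 13.00185754 18.8528556 ] z 84.65588836853141 yaw -0.06669884935926107
wall 2648 end [724.95454138 725.80005134] perp [23.04752045 25.16980886 27.35843336] z 84.73440500550716 yaw -0.021919091586285164
front face tilt: dperp/dz deg -0.7445153463760559 ends [486.24715364 724.09076843]
```

View pics/m4.png

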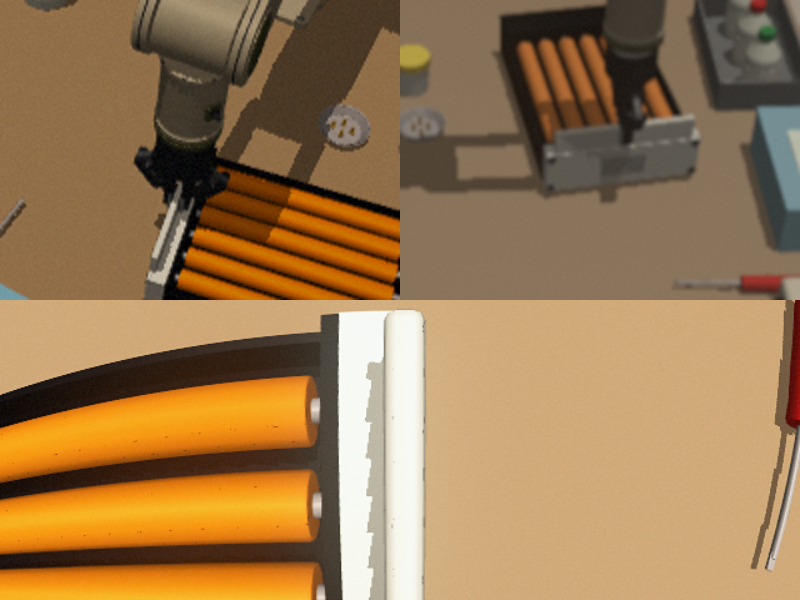

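The cover sits flush on the wall: its rim meets the black wall at (340,450), the tops are level (84.7 / 84.7 mm) and the far ends match to 0.5 mm. I'll hold for 1.7 s, then hand in if the force is steady.

```bash
python3 -m pendant '[[0,0,0,0,0],[0,0,0,0,0],[0,0,0,0,0],[0,0,0,0,0],[0,0,0,0,0],[0,0,0,0,0],[0,0,0,0,0],[0,0,0,0,0],[0,0,0,0,0],[0,0,0,0,0]]'; python3 -m pendant '[[0,0,0,0,0],[0,0,0,0,0],[0,0,0,0,0],[0,0,0,0,0],[0,0,0,0,0],[0,0,0,0,0],[0,0,0,0,0]]'; python3 -c "
from h import *
f=r.sense()['ft_force']; print(f)
if 8<abs(f[1])<12.5: print(hand_in())"
```

```text
time: 12.5
tool_pos: [600.3, 92.1, 91.8]
tcp_rot: [-180.0, -0.1, -80.9]
ft_force: [0.4, -9.4, -2.6]
finger_gap: 9.3
time: 13.2
tool_pos: [600.3, 92.0, 91.8]
tcp_rot: [-180.0, -0.1, -80.9]
ft_force: [1.0, -8.7, -2.8]
finger_gap: 9.4
[ 0.96876558 -8.66333464 -2.79081906]
the job is handed in; nothing more can be done
None
```

The drive cover is on the mixer's end wall, held by its lip in the fingers and pressed with about 9 N. The job was handed in at 13.2 s of the 54 s allowed. Of the two covers on the bench I took the one measuring about 241 x 111 mm; the other is smaller, only about 85 mm high.

| Last check | Reading |
|---|---|
| Cover's shell top against the wall's top | level, both 84.7 mm above the bench |
| Far ends of cover and wall | within about 0.5 mm |
| Squareness to the wall | within about 0.1° |
| Tilt of the front face (side camera) | about 0.7°, against a limit of 3.4° |
| Push on the wall | 10.0 N at first, then 9.4 and 8.7 N |

- **Push force:** the readings drifted down slightly over the last 1.7 s, with about 1 N of sensor noise, but stayed well within 5–16 N.
- **Other things on the bench:** I did not re-measure their positions. The arm's path kept clear of them, and the last picture shows nothing disturbed near the mixer.
- **Camera disagreement:** the scene and side cameras differed by 5–9 mm in absolute position. I therefore aligned the cover to the wall from the wrist camera alone.

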